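# Roll the spice drum hatch-up and lay it in its sloped stand

### The job

The spice drum lies on the chopping board with its steel hatch turned away; get it ready for refilling. Without lifting it, roll it along the board until the hatch faces straight up, let it come to rest, then lift it and lay it gently (not dropped) along the sloped stand, down in both V-shaped saddles, with the hatch still facing straight out of the stand, and let go. Leave the lemon and the garlic in front where they are.

Things in the scene. Friction and masses are not known exactly. Their poses are not given: they have to be found in the camera images.
- drum: Spice drum: plain wooden cylinder, 52 mm diameter, 150 mm long, about 0.26 kg, lying on its side on the board. Origin in its middle, on the axis; x runs along the drum. Its tube and core turn as one: read the turn from hatch, not from this body's y, z. Rolls on the board without slipping (26 mm per radian), coasts if pushed fast. Take it at mid-length; a grip of 40 N holds it. Steel bosses stand 4 mm out of the ends.
- hatch (a point): Middle of the outer face of the steel hatch: a flush plate, 70 mm along the drum by 24 mm, halfway along it, 26 mm from the axis; z points straight out of the drum. At the start it points at least 70 degrees off upright, to either side or down. A short steel bar on each end face points from the centre to the hatch side, so the turn shows there too.
- board: Wooden chopping board, 230 mm along its x by 340 mm along its y, 22 mm thick, immovable. Origin in the centre of its underside. The drum lies near its middle, along the board's x to within 15 degrees, so it rolls along the board's long y direction.
- cradle: Sloped top of the fixed wooden stand, low end towards the robot. Origin in the middle of the plank's upper face (200 x 90 mm); x runs up the slope (30 degrees), z square out of it (up and to the robot). Two V saddles, 20 mm thick, at x = -52 and +52 mm: 84 mm of room between them for fingers; each 72 mm wide over all, 52 mm high. A laid drum clears the plank by 32 mm.
- panel_top (a point): Middle of the upper edge of the stand's back panel (90 mm wide, 10 mm thick), front face. The panel stands square to the slope at its high end (cradle x = 95 to 105 mm) and 185 mm out of it, so it leans over the drum: a gripper coming straight down would hit it; come in from the robot side, square to the slope.
- stop (a point): Middle of the upper edge of the stop lip at the low end of the slope: inner face at cradle x = -79 mm, 42 mm high, 56 mm wide. It keeps the drum from sliding down; a centred drum's wooden end is 4 mm from it.
- seat (a point): Where the middle of the drum lies when it is in both saddles: 58 mm out of the plank along the cradle's z. Axes as those of the cradle.
- lemon: Lemon, 75 x 59 x 59 mm, loose, lying in front of the board (robot side). Origin at the centre of its underside.
- garlic: Garlic bulb, 55 mm, loose, standing in front of the stand (robot side). Origin at the centre of its underside.
Mind the look-alikes: they are no part of the job. Of the things like the drum, leave any that is pink or turquoise; of the rest the larger one is meant.

How it is judged:
By the outcome, as a careful person would: the job done as asked, in the order asked, and still so for the second after the job is handed in, with the robot touching nothing.
It also fails if it takes over 64 s, if anything falls off the work surface, if the arm or the gripper's body presses on something with over 40 N, if the wrist force passes 120 N, or if a joint passes its speed limit or range.

### The arm

A 6-joint arm with a two-finger parallel gripper is mounted at the origin on a cart in front of the work surface, level with it; the furniture and walls round the work are solid. World frame = base frame: x ahead of the robot, y to its left, z up, the work surface at z = 0. Lengths are in mm, angles in rad, forces in N, time in s.
With the tool pointing down it reaches from about 300 to 775 mm from the base axis. Payload 14.6 kg.
Tool frame: the origin (TCP) lies midway between the tips of the shut fingers; the grasp point (between the pads) lies 19 mm behind it (manip.hold_point_z is the distance from the TCP to the grasp point, in mm); z points along the fingers, y is the direction in which the jaws open and shut (so a half turn about z gives the same grasp; the last joint's range is limited). The gripper opens to 94 mm and grips with 3 to 60 N. Pads are 16 mm wide; open, the fingers measure 119 mm over their backs; the gripper's body (75 mm by 177 mm) begins 78 mm behind the grasp point.
Start: joints at [-1.197, 0.3, 1.521, -0, 1.321, -0.067], TCP at [234.657, -497.419, 205.446] pointing down, gripper open.
Joint ranges: [-3.03, 3.03], [-0.79, 2.21], [0.23, 2.52], [-1.04, 4.18], [0, 3.07], [-2.55, 2.55]. Speed limits (rad/s): [2.22, 2.22, 2.57, 3.14, 3.14, 3.14].

### API

Orientations are given as [roll, pitch, yaw] about the fixed x, y, z axes, in that order (R = Rz(yaw) Ry(pitch) Rx(roll)).
In Python, from cell import manip gives the robot as it stands.
- The arm moves only by the shell command python3 -m crank 'ROWS' [OPENING] [FORCE]. ROWS is JSON, a list of rows, each an object with "offset": the shift along the world's x, y, z in m, a list of three; "spin": the turn about the world's z in degrees. In form: [{"offset": [dx, dy, dz], "spin": spin}, ...]. A call has exactly 8 rows; each row is the pose to reach, as a shift and turn from the pose measured when the call began; what a row does not reach only later rows make up. A row lasts 1/12 s, in which the tool goes at most 41.7 mm and 7.16 degrees, less where a joint would pass 70% of its speed; a pose out of reach is approached as far as the arm can. A call with a gripper value outside its range is refused whole. OPENING is the opening, from 0 (shut) to 1 (fully open), set as the call begins (- or left out, the last holds). The fingers move at their own pace and stop on an object; FORCE is the grip in N (left out, the last holds). Time passes only in rows, so rows that repeat a pose let the fingers close, or fill a call up. It gives the time, the measured TCP pose, the force and the opening at its end, in the units of the state.
- manip.read_state(): the state, without advancing time (a new reading comes with each control period).
- manip.camera(name): name is "scene" or "top" or "wrist"; returns a dict with "pixels" (400x640x3 uint8, red, green, blue), "fx", "fy", "cx", "cy" (pixels), "k1" (the pictures are not rectified: a ray, as slopes to the right and down, at radius r is drawn at 1 + k1 r^2 times it, then the intrinsics apply), "extrinsics" (4x4, takes a point from world to camera coordinates); the wrist camera has in their place "hand_eye" (4x4, takes a point from camera to tool coordinates, whose origin is the TCP and whose axes are the flange's). Camera axes: x right, y down, z forward; pixel columns grow to the right and rows downward; lengths in mm; the calibration is good to about 2 mm. A picture is of the moment at which its call begins: read the wrist's pose just before it. There is no depth.
- manip.sign_off(): hands the job in, once; it reports no verdict.
Trained networks look in a picture, given as the dict that the camera call returned (one of the last four; its "shot" number tells which), for a name from the list of things; names that differ only in an ending like _2 or _b are one class to them, and where a whole thing is asked for, a point or a joint stands for the part that bears it (a point fixed in the world has none). Each returns a list of dicts, best first, with "conf" (0 to 1); they miss things now and then, are a little off and sometimes report something else, mostly with a low value. They report only what shows in the picture. A call takes as long as a camera call. They do not tell look-alikes from the thing itself.
- manip.search_frame(picture, name): "location" ([x, y, z] in mm, in world coordinates, good to about 4 mm: the middle of the surface that is visible of it).
- manip.masks_of(picture, name): "mask" (400x640 bool, what is visible of it).
The state is a dict: "clock": time; "joints": joint angles; "qd": joint speeds; "effort": joint torques, N m; "eef_pos": TCP position; "eef_rot": TCP orientation; "wrist_force": force on the tool from outside, world axes, zero at the start; "moment": the same for the moment, N m; "finger_gap": finger opening in mm.
Only numpy, scipy, OpenCV 4.12 (cv2) and the standard library are available. Lean on these libraries where they do the work, as an engineer would, in place of code of your own. Each camera call takes 0.05 s, during which the arm holds its last target. There are 200 camera calls.

## Working session

There is one attempt and no reset: what is moved stays moved. The work goes in short steps, Python scripts to look and compute and a shell command to move; the robot and the scene stay as the last step left them, time stands still between calls to the robot, and variables do not carry over. Pictures are saved under pics/ and viewed, about 8 in all and at most 12, crops included, and the job is handed in when it is done.

```bash
ls; mkdir -p pics
cat > h.py <<'E'
import numpy as np, cv2, sys
from cell import manip
def save(p,name,box=None,s=1):
    im=p["pixels"][:,:,::-1]
    if box: im=im[box[1]:box[3],box[0]:box[2]]
    cv2.imwrite("pics/"+name,cv2.resize(im,None,fx=s,fy=s,interpolation=cv2.INTER_CUBIC))
E
python3 - <<'E'
from h import *
s=manip.read_state(); print({k:np.round(v,3) for k,v in s.items()}, manip.hold_point_z)
a=manip.camera("scene"); save(a,"scene0.png")
for cam in ("scene","top"):
    p=a if cam=="scene" else manip.camera("top")
    if cam=="top": save(p,"top0.png")
    for n in ("drum","hatch","board","cradle","panel_top","stop","seat","lemon","garlic"):
        try: print(cam,n,[(np.round(d["location"]).tolist(),round(d["conf"],2)) for d in manip.search_frame(p,n)][:4])
        except Exception as e: print(n,e)
E
```

```text
pics
{'clock': np.float64(0.0), 'joints': array([-1.197,  0.3  ,  1.522, -0.   ,  1.321, -0.067]), 'qd': array([ 0.   , -0.   , -0.   ,  0.001, -0.   , -0.001]), 'effort': array([ 0.0000e+00, -5.3181e+01, -3.5274e+01,  7.1000e-02,  2.4000e-02,
       -0.0000e+00]), 'eef_pos': array([ 234.532, -497.186,  204.888]), 'eef_rot': array([-3.14 , -0.   ,  0.441]), 'wrist_force': array([ 0.266, -0.451, -0.251]), 'moment': array([-0.042,  0.001, -0.027]), 'finger_gap': np.float64(94.262)} 18.8
scene drum [([586.0, 127.0, 71.0], 0.85), ([294.0, 227.0, 31.0], 0.6)]
scene hatch [([468.0, 439.0, 31.0], 0.81), ([302.0, 228.0, 33.0], 0.81)]
scene board [([586.0, 186.0, 18.0], 0.93)]
scene cradle [([624.0, -178.0, 110.0], 0.56)]
scene panel_top [([621.0, -182.0, 108.0], 0.89)]
scene stop [([620.0, -179.0, 105.0], 0.77)]
scene seat [([627.0, -180.0, 108.0], 0.82)]
scene lemon [([443.0, 219.0, 50.0], 0.71)]
scene garlic []
top drum [([302.0, 224.0, 36.0], 0.93), ([597.0, 116.0, 67.0], 0.87), ([594.0, -350.0, 47.0], 0.78), ([452.0, 221.0, 50.0], 0.42)]
top hatch [([301.0, 224.0, 34.0], 0.94), ([475.0, 431.0, 29.0], 0.78), ([593.0, -350.0, 47.0], 0.65), ([602.0, 119.0, 68.0], 0.6)]
top board [([611.0, 177.0, 16.0], 0.69)]
top cradle [([605.0, -183.0, 76.0], 0.74)]
top panel_top [([601.0, -184.0, 72.0], 0.83), ([451.0, 218.0, 52.0], 0.65)]
top stop [([601.0, -183.0, 76.0], 0.85)]
top seat [([604.0, -186.0, 73.0], 0.94)]
top lemon [([450.0, 218.0, 52.0], 0.9)]
top garlic [([437.0, -195.0, 35.0], 0.6), ([604.0, 118.0, 71.0], 0.39)]
```

```bash
python3 -m crank --help 2>&1 | head -20
```

```text
invalid input: not JSON, or not a number
```

View pics/scene0.png

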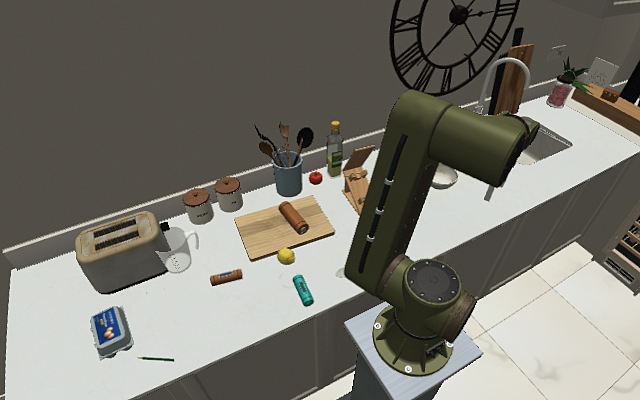

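View pics/top0.png

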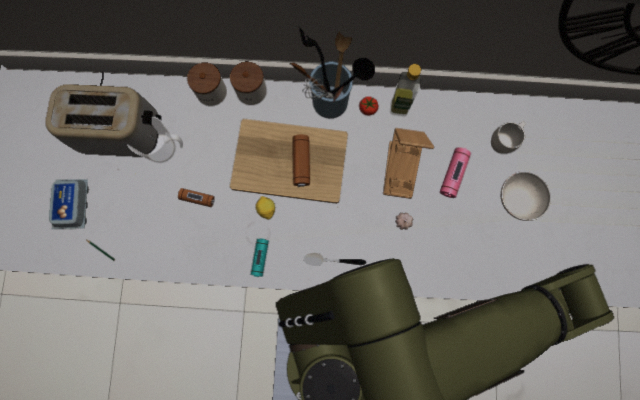

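```bash
python3 -m crank '[{"offset":[0.014,0.026,0.02],"spin":-1},{"offset":[0.028,0.052,0.04],"spin":-2},{"offset":[0.042,0.078,0.06],"spin":-3},{"offset":[0.056,0.104,0.08],"spin":-4},{"offset":[0.07,0.13,0.095],"spin":-5},{"offset":[0.084,0.156,0.095],"spin":-6},{"offset":[0.098,0.182,0.095],"spin":-7},{"offset":[0.112,0.208,0.095],"spin":-8}]' 1 20
python3 -m crank '[{"offset":[0.014,0.026,0],"spin":-1},{"offset":[0.028,0.052,0],"spin":-2},{"offset":[0.042,0.078,0],"spin":-3},{"offset":[0.056,0.104,0],"spin":-4},{"offset":[0.07,0.13,0],"spin":-5},{"offset":[0.084,0.156,0],"spin":-6},{"offset":[0.098,0.182,0],"spin":-7},{"offset":[0.112,0.208,0],"spin":-8}]'
python3 -m crank '[{"offset":[0.014,0.026,0],"spin":-1},{"offset":[0.028,0.052,0],"spin":-2},{"offset":[0.042,0.078,0],"spin":-3},{"offset":[0.056,0.104,0],"spin":-4},{"offset":[0.07,0.13,0],"spin":-5},{"offset":[0.084,0.156,0],"spin":-6},{"offset":[0.098,0.182,0],"spin":-7},{"offset":[0.112,0.208,0],"spin":-8}]'
python3 - <<'E'
from h import *
s=manip.read_state(); print(s["eef_pos"],s["eef_rot"],s["joints"],s["clock"])
w=manip.camera("wrist"); save(w,"w1.png"); print(np.round(w["hand_eye"],3),w["fx"],w["k1"])
t=manip.camera("top"); save(t,"t1.png",(180,90,500,240),2.5); print(np.round(t["extrinsics"],3),[t[k] for k in("fx","fy","cx","cy","k1")])
for n in("drum","hatch"): print(n,[(np.round(d["location"]).tolist(),round(d["conf"],2)) for d in manip.search_frame(w,n)])
E
```

```text
clock: 1.67
eef_pos: [347.1, -288.1, 300.8]
eef_rot: [3.141, -0.0, 0.3]
wrist_force: [0.9, -1.3, -0.1]
finger_gap: 94.2
clock: 2.33
eef_pos: [459.5, -78.7, 300.9]
eef_rot: [3.141, -0.001, 0.16]
wrist_force: [-0.7, 0.3, 0.3]
finger_gap: 94.1
clock: 3.0
eef_pos: [572.0, 130.8, 300.9]
eef_rot: [3.141, -0.001, 0.019]
wrist_force: [0.7, -0.6, 0.9]
finger_gap: 93.9
[571.99529365 130.81714918 300.948214  ] [ 3.14075907e+00 -8.40444277e-04  1.93092436e-02] [ 1.62856651e-01  3.33636081e-01  1.25846903e+00 -9.45472925e-04
  1.54877500e+00  1.71436457e+00] 3.0
[[ 0.00000e+00 -9.70000e-01 -2.41000e-01  7.01180e+01]
 [ 1.00000e+00  1.00000e-03 -1.00000e-03  4.40000e-01]
 [ 1.00000e-03 -2.41000e-01  9.70000e-01 -1.78913e+02]
 [ 0.00000e+00  0.00000e+00  0.00000e+00  1.00000e+00]] 357.7222825003476 -0.03416845026555675
[[ 5.800000e-02 -9.980000e-01  2.000000e-03  1.713000e+01]
 [-9.780000e-01 -5.800000e-02 -2.000000e-01  5.056860e+02]
 [ 2.000000e-01  1.000000e-02 -9.800000e-01  1.373305e+03]
 [ 0.000000e+00  0.000000e+00  0.000000e+00  1.000000e+00]] [476.63848255915343, 476.63848255915343, 322.8126755808973, 193.61331396146537, -0.05677030326206251]
drum [([280.0, 226.0, 35.0], 0.92), ([479.0, 428.0, 32.0], 0.87), ([608.0, 121.0, 71.0], 0.69), ([546.0, -312.0, 21.0], 0.61), ([456.0, 218.0, 55.0], 0.33)]
hatch [([608.0, 120.0, 70.0], 0.82), ([542.0, -314.0, 23.0], 0.75), ([281.0, 228.0, 34.0], 0.75), ([484.0, 432.0, 32.0], 0.66)]
```

View pics/w1.png

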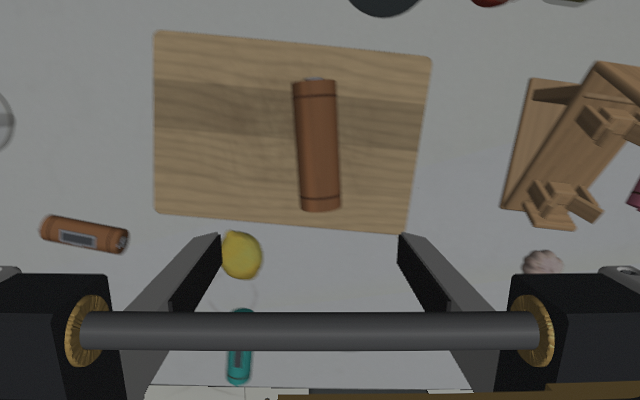

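View pics/t1.png

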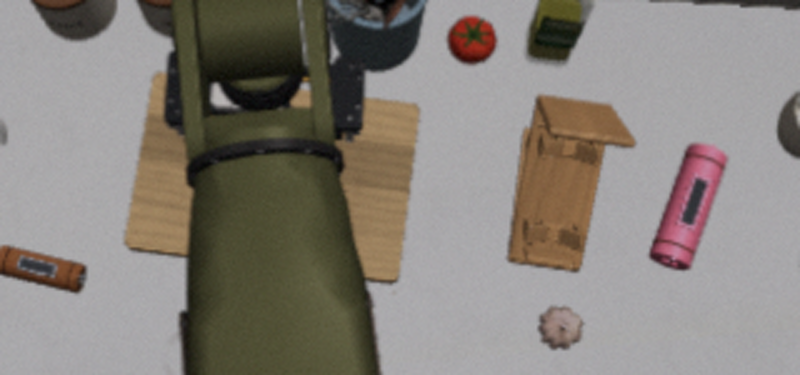

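Run:
```python
from h import *
w=manip.camera("wrist"); s=manip.camera("scene")
f=lambda im,b,k:cv2.resize(im[b[1]:b[3],b[0]:b[2],::-1],(400,400),interpolation=cv2.INTER_CUBIC)
cv2.imwrite("pics/ends.png",np.hstack([f(w["pixels"],(290,60,340,110),8),f(s["pixels"],(270,195,320,245),8)]))
np.savez("w1.npz",mask=manip.masks_of(w,"drum")[0]["mask"])
for d in manip.masks_of(w,"drum"):
    m=d["mask"]; ys,xs=np.nonzero(m); print(d["conf"],xs.mean(),ys.mean(),xs.min(),xs.max(),ys.min(),ys.max(),cv2.minAreaRect(np.c_[xs,ys].astype(np.float32)))
# rays
st=manip.read_state()
from scipy.spatial.transform import Rotation as R
Twt=np.eye(4);Twt[:3,:3]=R.from_euler("xyz",st["eef_rot"]).as_matrix();Twt[:3,3]=st["eef_pos"]
T=Twt@w["hand_eye"]
K=np.array([[w["fx"],0,w["cx"]],[0,w["fy"],w["cy"]],[0,0,1]])
def hit(u,v,z):
    q=cv2.undistortPoints(np.array([[[u,v]]],float),K,np.array([w["k1"],0,0,0.]))[0,0]
    d=T[:3,:3]@[q[0],q[1],1]; return (T[:3,3]+d*(z-T[2,3])/d[2]).round(1)
for p in((153,30),(432,57),(406,234),(153,212)): print("corner",hit(*p,22))
for p in((315,81),(321,211),(292,85),(338,82),(299,209),(342,206)): print("drum",hit(*p,48),hit(*p,74))
print(T.round(2))
```

```text
0.73 239.05944055944056 363.44988344988343 226 252 308 385 ((240.27919006347656, 346.5914001464844), (25.29270362854004, 77.23180389404297), 4.085616588592529)
0.71 317.8001751313485 144.02399299474607 292 342 78 212 ((316.7955627441406, 144.94485473632812), (134.5165557861328, 45.63954544067383), 87.56334686279297)
0.68 84.048033126294 234.40124223602484 39 128 215 254 ((83.72212219238281, 234.2506103515625), (90.2515640258789, 29.121170043945312), 10.080597877502441)
0.63 634.7805907172996 197.1139240506329 626 639 180 211 ((632.5, 195.5), (31.0, 13.0), 90.0)
0.45 282.12278055007545 129.50237901821978 153 432 30 234 ((284.6435852050781, 133.06436157226562), (281.2970275878906, 184.08187866210938), 5.710593223571777)
corner [737.  318.2  22. ]
corner [712.5 -17.6  22. ]
corner [487.   -4.4  22. ]
corner [511.1 336.   22. ]
drum [679.1 123.6  48. ] [676.8 124.   74. ]
drum [524.1 112.5  48. ] [531.1 113.5  74. ]
drum [674.1 150.1  48. ] [672.2 148.9  74. ]
drum [678.5  97.1  48. ] [676.3  99.   74. ]
drum [526.1 140.1  48. ] [533.  139.4  74. ]
drum [531.   86.5  48. ] [537.7  89.1  74. ]
[[ 2.0000e-02 -9.7000e-01 -2.4000e-01  6.4124e+02]
 [-1.0000e+00 -2.0000e-02 -0.0000e+00  1.2954e+02]
 [-0.0000e+00  2.4000e-01 -9.7000e-01  4.8039e+02]
 [ 0.0000e+00  0.0000e+00  0.0000e+00  1.0000e+00]]
```

View pics/ends.png

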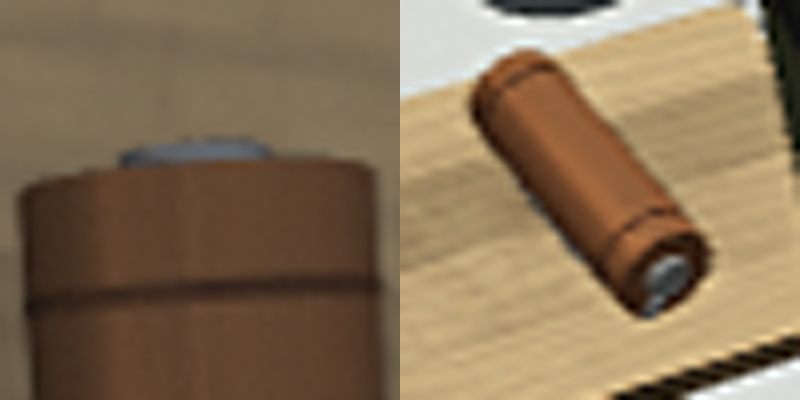

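```bash
python3 - <<'E'
from h import *
s=manip.camera("scene"); E=s["extrinsics"]
K=np.array([[s["fx"],0,s["cx"]],[0,s["fy"],s["cy"]],[0,0,1]])
pr=lambda P:cv2.projectPoints(np.array(P,float),cv2.Rodrigues(E[:3,:3])[0],E[:3,3],K,np.array([s["k1"],0,0,0.]))[0][:,0]
c=np.array([602,118.5,48])-75*np.array([.997,.073,0])
y=np.array([-.073,.997,0]);z=np.array([0,0,1.])
b=pr([c])[0];print(b)
for a in range(90,271,15):
    t=np.radians(a);print(a,(pr([c+22*(np.cos(t)*z+np.sin(t)*y)])[0]-b).round(1))
E
python3 -m crank '[{"offset":[0.01,-0.004,0],"spin":1},{"offset":[0.02,-0.008,-0.02],"spin":2},{"offset":[0.030,-0.0125,-0.055],"spin":3.1},{"offset":[0.030,-0.0125,-0.09],"spin":3.1},{"offset":[0.030,-0.0125,-0.13],"spin":3.1},{"offset":[0.030,-0.0125,-0.17],"spin":3.1},{"offset":[0.030,-0.0125,-0.18],"spin":3.1},{"offset":[0.030,-0.0125,-0.18],"spin":3.1}]' 1 10
```

```text
[303.10720929 228.94414903]
90 [-5.1  2.3]
105 [-4.9  3.3]
120 [-4.3  4. ]
135 [-3.4  4.4]
150 [-2.4  4.6]
165 [-1.1  4.4]
180 [0.2 4. ]
195 [1.5 3.2]
210 [2.7 2.3]
225 [3.7 1.2]
240 [4.4 0. ]
255 [ 4.9 -1.2]
270 [ 5.  -2.3]
clock: 4.12
eef_pos: [600.2, 115.5, 119.2]
eef_rot: [3.14, 0.003, 0.073]
wrist_force: [0.9, -0.0, 1.2]
finger_gap: 93.6
```

```bash
python3 -m crank '[{"offset":[0.002,0.003,-0.02],"spin":0},{"offset":[0.002,0.003,-0.045],"spin":0},{"offset":[0.002,0.003,-0.065],"spin":0},{"offset":[0.002,0.003,-0.08],"spin":0},{"offset":[0.002,0.003,-0.086],"spin":0},{"offset":[0.002,0.003,-0.086],"spin":0},{"offset":[0.002,0.003,-0.086],"spin":0},{"offset":[0.002,0.003,-0.086],"spin":0}]' 1 10
python3 -m crank '[{"offset":[0,0,0],"spin":0},{"offset":[0,0,0],"spin":0},{"offset":[0,0,0],"spin":0},{"offset":[0,0,0],"spin":0},{"offset":[0,0,0],"spin":0},{"offset":[0,0,0],"spin":0},{"offset":[0,0,0],"spin":0},{"offset":[0,0,0],"spin":0}]' 0.62
python3 - <<'E'
from h import *
w=manip.camera("wrist"); s=manip.camera("scene")
f=lambda im,b:cv2.resize(im[b[1]:b[3],b[0]:b[2],::-1],(400,400),interpolation=cv2.INTER_CUBIC)
cv2.imwrite("pics/c1.png",np.hstack([f(w["pixels"],(200,0,500,300)),f(s["pixels"],(250,180,330,260))]))
E
```

```text
clock: 4.78
eef_pos: [603.3, 118.5, 35.4]
eef_rot: [3.141, 0.0, 0.073]
wrist_force: [0.3, -0.1, 0.7]
finger_gap: 94.2
clock: 5.45
eef_pos: [603.3, 118.6, 35.4]
eef_rot: [3.141, 0.001, 0.073]
wrist_force: [0.4, 0.8, 0.2]
finger_gap: 58.5
```

View pics/c1.png

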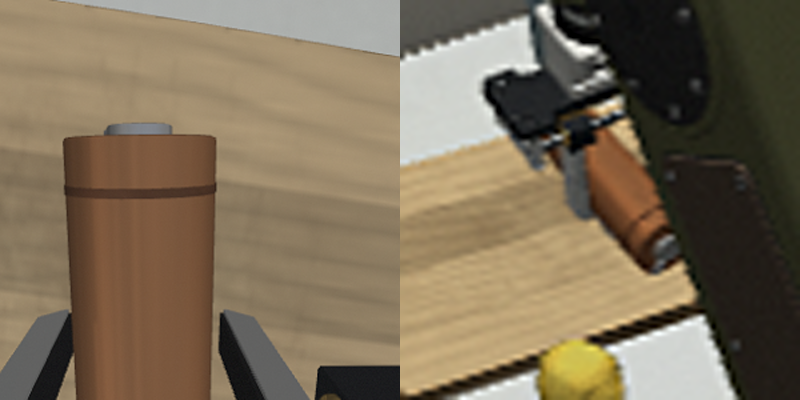

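```bash
python3 -m crank '[{"offset":[0,-0.003,0],"spin":0},{"offset":[0.0005,-0.007,0],"spin":0},{"offset":[0.001,-0.012,0],"spin":0},{"offset":[0.001,-0.017,0],"spin":0},{"offset":[0.0015,-0.021,0],"spin":0},{"offset":[0.002,-0.025,0],"spin":0},{"offset":[0.002,-0.029,0],"spin":0},{"offset":[0.002,-0.032,0],"spin":0}]'
python3 -m crank '[{"offset":[0,-0.004,0],"spin":0},{"offset":[0.0005,-0.008,0],"spin":0},{"offset":[0.001,-0.012,0],"spin":0},{"offset":[0.001,-0.016,0],"spin":0},{"offset":[0.0015,-0.02,0],"spin":0},{"offset":[0.002,-0.023,0],"spin":0},{"offset":[0.002,-0.025,0],"spin":0},{"offset":[0.002,-0.026,0],"spin":0}]'
cat >> h.py <<'E'
from scipy.spatial.transform import Rotation as R
def wcam():
    st=manip.read_state(); w=manip.camera("wrist")
    T=np.eye(4);T[:3,:3]=R.from_euler("xyz",st["eef_rot"]).as_matrix();T[:3,3]=st["eef_pos"]
    T=T@w["hand_eye"]; K=np.array([[w["fx"],0,w["cx"]],[0,w["fy"],w["cy"]],[0,0,1]])
    return w,T,K
def ray(w,T,K,u,v):
    q=cv2.undistortPoints(np.array([[[u,v]]],float),K,np.array([w["k1"],0,0,0.]))[0,0]
    return T[:3,3],T[:3,:3]@np.array([q[0],q[1],1])
def proj(w,T,K,P):
    E=np.linalg.inv(T)
    return cv2.projectPoints(np.array(P,float),cv2.Rodrigues(E[:3,:3])[0],E[:3,3],K,np.array([w["k1"],0,0,0.]))[0][:,0]
E
cat > look.py <<'E'
from h import *
w,T,K=wcam(); save(w,sys.argv[1],(200,0,500,300),2)
for n in("drum","hatch"):
    for d in manip.masks_of(w,n)[:2]:
        ys,xs=np.nonzero(d["mask"]); print(n,round(d["conf"],2),xs.min(),xs.max(),ys.min(),ys.max(),cv2.minAreaRect(np.c_[xs,ys].astype(np.float32)))
E
python3 look.py c2.png
```

```text
clock: 6.22
eef_pos: [605.3, 86.0, 35.4]
eef_rot: [3.141, 0.0, 0.072]
wrist_force: [-0.2, 1.1, 0.5]
finger_gap: 58.4
clock: 6.88
eef_pos: [607.3, 59.7, 35.4]
eef_rot: [3.141, 0.001, 0.072]
wrist_force: [0.1, -0.1, 0.1]
finger_gap: 58.2
drum 0.88 248 364 89 394 ((306.0, 241.5), (305.0, 116.0), 90.0)
hatch 0.69 249 363 89 393 ((306.0, 241.0), (304.0, 114.0), 90.0)
```

View pics/c2.png

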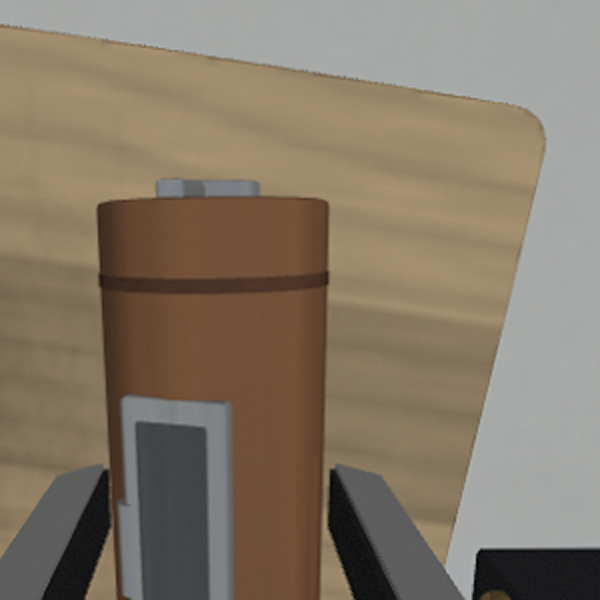

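```bash
cat > fit.py <<'E'
from h import *
from scipy.optimize import least_squares
# usage: fit.py "[[u,v]x4 tangents]" "[[u,v] left corner,[u,v] right corner]" z
import json
tan=json.loads(sys.argv[1]);cor=json.loads(sys.argv[2]);z0=float(sys.argv[3])
w,T,K=wcam(); st=manip.read_state()
def model(p):
    y0,yaw,a,x0=p; c=np.array([x0,y0,z0]);ax=np.array([np.cos(yaw),np.sin(yaw),0]);ly=np.array([-np.sin(yaw),np.cos(yaw),0]);up=np.array([0,0,1.])
    r=[]
    for u,v in tan:
        o,d=ray(w,T,K,u,v); n=np.cross(d,ax); n/=np.linalg.norm(n); r.append((abs((c-o)@n)-26)*2)
    h=np.radians(27)
    for k,(u,v) in zip((1,-1),cor):
        t=a+k*h; r+=list(proj(w,T,K,[c+35*ax+26*(np.cos(t)*up+np.sin(t)*ly)])[0]-[u,v])
    return np.array(r)
s=least_squares(model,[st["eef_pos"][1],.07,.1,st["eef_pos"][0]])
y0,yaw,a,x0=s.x; print("y",y0.round(1),"yaw",np.degrees(yaw).round(2),"hatch deg to +y",np.degrees(a).round(1),"x",x0.round(1),s.fun.round(2),"roll mm",26*a)
E
python3 fit.py "[[249.5,115],[364,115],[253.5,200],[362.5,200]]" "[[261.5,199],[315.5,202]]" 48
```

```text
y 59.9 yaw 4.93 hatch deg to +y 20.3 x 607.6 [-0.97 -0.61 -0.67 -0.29  1.28 -0.51 -0.62  0.44] roll mm 9.229439152204263
```

```bash
python3 -m crank '[{"offset":[0,-0.002,0],"spin":0},{"offset":[0,-0.004,0],"spin":0},{"offset":[0,-0.006,0],"spin":0},{"offset":[0.0007,-0.008,0],"spin":0},{"offset":[0.0007,-0.0092,0],"spin":0},{"offset":[0.0007,-0.0092,0],"spin":0},{"offset":[0.0007,-0.0092,0],"spin":0},{"offset":[0.0007,-0.0092,0],"spin":0}]'
python3 -m crank '[{"offset":[0,0,0],"spin":0},{"offset":[0,0,0],"spin":0},{"offset":[0,0,0],"spin":0},{"offset":[0,0,0],"spin":0},{"offset":[0,0,0],"spin":0},{"offset":[0,0,0],"spin":0},{"offset":[0,0,0],"spin":0},{"offset":[0,0,0],"spin":0}]' 0.57
python3 look.py c3.png
```

```text
clock: 7.75
eef_pos: [608.0, 50.9, 35.3]
eef_rot: [3.141, 0.001, 0.072]
wrist_force: [0.9, -0.3, 0.8]
finger_gap: 58.3
clock: 8.42
eef_pos: [608.0, 50.9, 35.4]
eef_rot: [3.141, 0.001, 0.072]
wrist_force: [-0.4, 0.4, -0.7]
finger_gap: 53.4
drum 0.6 250 366 88 394 ((308.0, 241.0), (306.0, 116.0), 90.0)
drum 0.51 49 60 391 399 ((54.5, 395.0), (8.0, 11.0), 90.0)
hatch 0.89 251 367 89 393 ((312.3001403808594, 241.50567626953125), (305.303955078125, 115.3243637084961), 88.36341857910156)
```

View pics/c3.png

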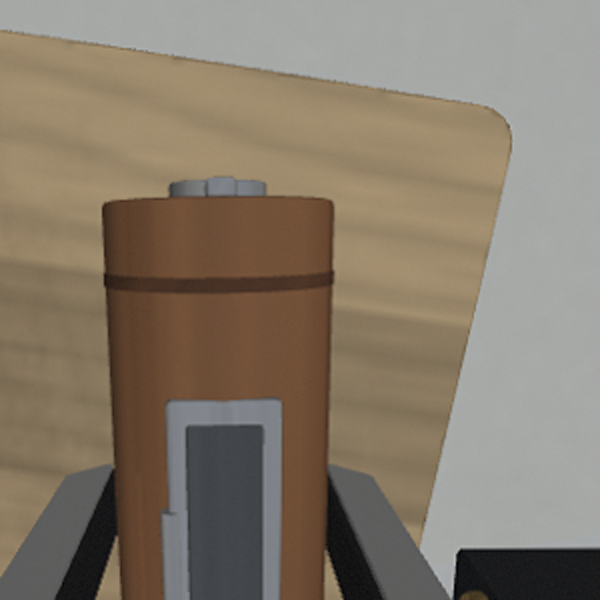

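```bash
python3 fit.py "[[251.5,115],[366.5,115],[256,200],[365,200]]" "[[283.3,201],[341,201]]" 48
```

```text
y 49.7 yaw 4.93 hatch deg to +y -1.8 x 608.4 [-0.35 -0.81 -0.62 -0.35  0.13  0.58 -0.29 -0.58] roll mm -0.8152420798641533
```

```bash
python3 -m crank '[{"offset":[0,0,0],"spin":0},{"offset":[0,0,0],"spin":0},{"offset":[0,0,0],"spin":0},{"offset":[0,0,0.02],"spin":0},{"offset":[0,0,0.06],"spin":0},{"offset":[0,0,0.1],"spin":0},{"offset":[0,0,0.14],"spin":0},{"offset":[0,0,0.18],"spin":0}]' 1
python3 -m crank '[{"offset":[0.00,-0.02,0.035],"spin":0},{"offset":[0.0,-0.04,0.07],"spin":0},{"offset":[0.0,-0.06,0.11],"spin":0},{"offset":[0.0,-0.08,0.14],"spin":0},{"offset":[0.0,-0.10,0.175],"spin":0},{"offset":[0.0,-0.12,0.21],"spin":0},{"offset":[0.0,-0.14,0.24],"spin":0},{"offset":[0.0,-0.16,0.27],"spin":0}]'
python3 - <<'E'
from h import *
w,T,K=wcam(); save(w,"cr.png",(140,0,640,375),1.6); np.savez("cr.npz",T=T,K=K,k1=w["k1"]); print(manip.read_state()["joints"].round(3))
t=manip.camera("top")
f=lambda im,b,k:cv2.resize(im[b[1]:b[3],b[0]:b[2],::-1],None,fx=k,fy=k,interpolation=cv2.INTER_CUBIC)
for n in("panel_top","stop","seat","cradle"): print(n,[(np.round(d["location"]).tolist(),round(d["conf"],2)) for d in manip.search_frame(w,n)][:2])
E
```

```text
clock: 9.28
eef_pos: [607.6, 50.9, 217.4]
eef_rot: [3.141, 0.001, 0.072]
wrist_force: [0.5, 0.2, 0.8]
finger_gap: 94.1
clock: 9.95
eef_pos: [606.9, -109.9, 489.5]
eef_rot: [3.14, -0.001, 0.072]
wrist_force: [0.3, -0.6, -0.1]
finger_gap: 94.2
[-2.430e-01  4.840e-01  6.090e-01 -2.000e-03  2.040e+00  1.257e+00]
panel_top [([627.0, -182.0, 196.0], 0.62)]
stop [([627.0, -182.0, 197.0], 0.74)]
seat [([624.0, -184.0, 194.0], 0.97)]
cradle [([629.0, -183.0, 197.0], 0.74), ([456.0, 213.0, 48.0], 0.3)]
```

View pics/cr.png

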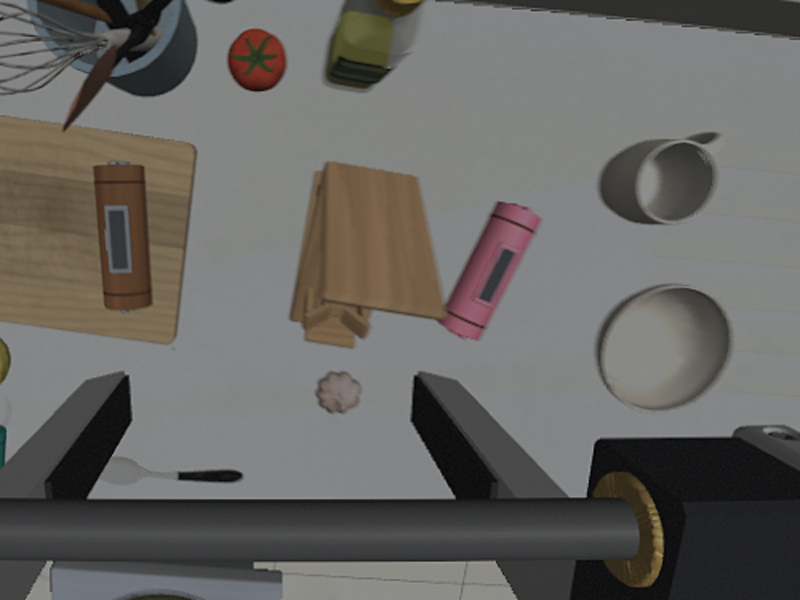

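```bash
cat > cradle.py <<'E'
from h import *
from scipy.optimize import least_squares
z=np.load("cr.npz"); E=np.linalg.inv(z["T"]); W=(E,z["K"],float(z["k1"]))
t=manip.camera("top"); Tt=(t["extrinsics"],np.array([[t["fx"],0,t["cx"]],[0,t["fy"],t["cy"]],[0,0,1]]),t["k1"])
def pj(C,P): return cv2.projectPoints(np.array(P,float).reshape(-1,3),cv2.Rodrigues(C[0][:3,:3])[0],C[0][:3,3],C[1],np.array([C[2],0,0,0.]))[0][:,0]
def world(p,q):
    R_=R.from_euler("xyz",[0,-np.pi/6,p[3]]).as_matrix(); return (R_@np.array(q,float).T).T+p[:3]
tc=lambda u,v:(180+u/2.5,90+v/2.5); wc=lambda u,v:(140+u/1.6,v/1.6)
obs=[(W,(95,45,185),wc(323,302)),(W,(95,-45,185),wc(442,320)),(W,(105,45,0),wc(330,162)),
(Tt,(95,45,185),tc(541,132)),(Tt,(95,-45,185),tc(634,146)),(Tt,(-100,45,0),tc(509,262)),(Tt,(-100,-45,0),tc(580,270))]
f=lambda p:np.concatenate([pj(C,world(p,[q]))[0]-o for C,q,o in obs])
s=least_squares(f,[620,-190,60,0],loss="soft_l1")
if __name__=="__main__":
    p=s.x; print(p.round(3),np.degrees(p[3]).round(2)); print(f(p).reshape(-1,2).round(1))
    print("seat",world(p,[(0,0,58),(95,0,185),(-79,0,42)]).round(1))
    w=cv2.imread("pics/cr.png"); tt=cv2.resize(t["pixels"][100:230,350:480,::-1],(400,400),interpolation=cv2.INTER_CUBIC)
    segs=[[(-100,45,0),(-100,-45,0),(100,-45,0),(100,45,0),(-100,45,0)],[(95,45,185),(95,-45,185),(95,-45,0),(95,45,0),(95,45,185)],[(-79,28,42),(-79,-28,42)],[(-42,36,52),(-62,36,52),(-62,-36,52),(-42,-36,52)],[(0,0,58),(0,0,0)]]
    wcrop=cv2.resize(w[140:370,270:500],(400,400),interpolation=cv2.INTER_CUBIC)
    for sg in segs:
        q=world(p,sg)
        a=(pj(W,q)-[140,0])*1.6; a=(a-[270,140])*400/230
        b=(pj(Tt,q)-[350,100])*400/130
        cv2.polylines(wcrop,[a.round().astype(int)],False,(0,255,0),1); cv2.polylines(tt,[b.round().astype(int)],False,(0,255,0),1)
    cv2.imwrite("pics/ov.png",np.hstack([wcrop,tt]))
E
python3 cradle.py
```

```text
[ 6.04735e+02 -1.92341e+02  6.25440e+01 -1.04000e-01] -5.96
[[-1.3 -1.7]
 [ 1.   0.6]
 [-1.3 -0.2]
 [ 3.5  1.9]
 [ 0.8  1.9]
 [-0.3 -1.4]
 [ 0.3  0.1]]
seat [[ 575.9 -189.3  112.8]
 [ 594.6 -191.3  270.3]
 [ 515.8 -183.    59.4]]
```

```bash
python3 -m crank '[{"offset":[0.0,0,0.035],"spin":0},{"offset":[0,0,0.07],"spin":0},{"offset":[0.01,0,0.11],"spin":0},{"offset":[0.03,0,0.15],"spin":0},{"offset":[0.05,0,0.19],"spin":0},{"offset":[0.07,0,0.23],"spin":0},{"offset":[0.09,0,0.26],"spin":0},{"offset":[0.11,0,0.29],"spin":0}]'
python3 -c "
from h import *
print(manip.read_state()['joints'])"
```

```text
clock: 10.97
eef_pos: [576.5, -92.8, 590.4]
eef_rot: [3.136, -0.018, 0.074]
wrist_force: [0.2, 0.2, -0.5]
finger_gap: 93.7
[-2.22474251e-01  5.66274317e-01  2.35628812e-01  3.91214915e-04
  2.32075010e+00  1.27509083e+00]
```

```bash
python3 -m crank '[{"offset":[0.3,0,0.3],"spin":0},{"offset":[0.3,0,0.3],"spin":0},{"offset":[0.3,0,0.3],"spin":0},{"offset":[0.3,0,0.3],"spin":0},{"offset":[0.3,0,0.3],"spin":0},{"offset":[0.3,0,0.3],"spin":0},{"offset":[0.3,0,0.3],"spin":0},{"offset":[0.3,0,0.3],"spin":0}]'
python3 -c "
from h import *
print(manip.read_state()['joints'])"
```

```text
clock: 11.63
eef_pos: [590.8, -72.2, 585.3]
eef_rot: [3.132, -0.038, 0.074]
wrist_force: [0.4, 0.5, 0.1]
finger_gap: 93.8
[-1.83459322e-01  5.75304827e-01  2.35653642e-01  1.07899966e-03
  2.29125390e+00  1.31451140e+00]
```

View pics/ov.png

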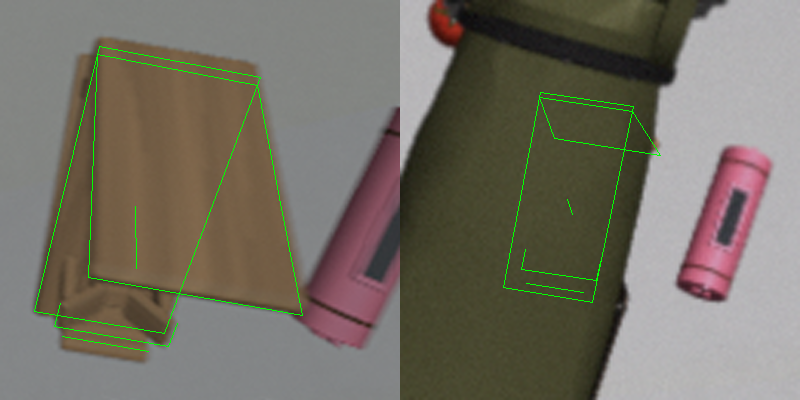

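```bash
python3 -m crank '[{"offset":[-0.003,0.007,-0.015],"spin":7},{"offset":[-0.006,0.014,-0.03],"spin":14},{"offset":[-0.01,0.02,-0.045],"spin":21},{"offset":[-0.014,0.027,-0.06],"spin":28},{"offset":[-0.017,0.034,-0.075],"spin":35},{"offset":[-0.02,0.04,-0.09],"spin":42},{"offset":[-0.02,0.047,-0.105],"spin":49},{"offset":[-0.02,0.054,-0.12],"spin":56}]'
python3 -m crank '[{"offset":[0,0,0],"spin":7},{"offset":[0,0,0],"spin":14},{"offset":[0,0,0],"spin":21},{"offset":[0,0,0],"spin":28},{"offset":[0,0,0],"spin":35},{"offset":[0,0,0],"spin":42},{"offset":[0,0,0],"spin":49},{"offset":[0,0,0],"spin":56}]'
python3 -m crank '[{"offset":[0,0.008,-0.01],"spin":7},{"offset":[0,0.016,-0.02],"spin":14},{"offset":[0.003,0.024,-0.04],"spin":21},{"offset":[0.007,0.032,-0.06],"spin":28},{"offset":[0.011,0.04,-0.08],"spin":35},{"offset":[0.015,0.048,-0.1],"spin":42},{"offset":[0.019,0.056,-0.12],"spin":49},{"offset":[0.023,0.064,-0.14],"spin":56}]'
python3 -c "
from h import *
print(manip.read_state()['joints'])"
```

```text
clock: 12.3
eef_pos: [570.4, -17.9, 464.8]
eef_rot: [3.132, -0.038, 1.057]
wrist_force: [0.6, 0.3, 0.8]
finger_gap: 93.9
clock: 12.97
eef_pos: [570.5, -17.9, 464.8]
eef_rot: [3.132, -0.039, 2.04]
wrist_force: [-0.2, 0.3, -0.3]
finger_gap: 93.9
clock: 13.63
eef_pos: [593.5, 46.5, 323.8]
eef_rot: [3.132, -0.039, 3.024]
wrist_force: [1.2, -0.3, -0.9]
finger_gap: 94.4
[ 0.01006388  0.37432085  1.15390503  0.01455749  1.65033993 -1.44159085]
```

```bash
python3 -m crank '[{"offset":[0.007,0.002,-0.03],"spin":5.5},{"offset":[0.014,0.0044,-0.065],"spin":11.2},{"offset":[0.014,0.0044,-0.1],"spin":11.2},{"offset":[0.014,0.0044,-0.135],"spin":11.2},{"offset":[0.014,0.0044,-0.17],"spin":11.2},{"offset":[0.014,0.0044,-0.2],"spin":11.2},{"offset":[0.014,0.0044,-0.2],"spin":11.2},{"offset":[0.014,0.0044,-0.2],"spin":11.2}]'
python3 - <<'E'
from h import *
w,T,K=wcam(); save(w,"dn.png",(120,0,520,300),2)
P=np.array([608,50.5,48]); ax=np.array([np.cos(.08),np.sin(.08),0]); ly=np.array([-ax[1],ax[0],0])
print(proj(w,T,K,[P+26*np.array([0,0,1]),P-75*ax,P+75*ax]).round(0), manip.read_state()["eef_pos"])
for n in("drum","hatch"):
    for d in manip.masks_of(w,n)[:2]:
        ys,xs=np.nonzero(d["mask"]); print(n,round(d["conf"],2),xs.min(),xs.max(),ys.min(),ys.max(),cv2.minAreaRect(np.c_[xs,ys].astype(np.float32)))
m=np.load  # noqa
# steel (grey) pixels inside drum area -> hatch rectangle
im=w["pixels"].astype(int); g=(np.ptp(im,axis=2)<25); u,v=proj(w,T,K,[P+26*np.array([0,0,1])])[0].astype(int)
n_,lab,st,c=cv2.connectedComponentsWithStats((g).astype(np.uint8)); l=lab[v,u]; print(l,st[l],c[l])
dm=(im[:,:,0]-im[:,:,2]>25)
for r in range(max(0,v-90),min(400,v+100),15):
    xs=np.nonzero(g[r,u-60:u+60])[0]+u-60; b=np.nonzero(dm[r,u-100:u+100])[0]+u-100; print(r,(xs.min(),xs.max()) if len(xs) else None,(b.min(),b.max()) if len(b) else None)
E
```

```text
clock: 14.3
eef_pos: [607.2, 50.9, 123.6]
eef_rot: [3.132, -0.041, -3.064]
wrist_force: [0.1, -1.1, 0.6]
finger_gap: 94.1
[[308. 225.]
 [307. 112.]
 [308. 309.]] [608.10588182  50.88490576 125.38500803]
drum 0.75 270 344 107 312 ((307.0, 209.5), (205.0, 74.0), 90.0)
hatch 0.84 269 344 108 311 ((309.314453125, 209.9290771484375), (204.1058807373047, 74.53128051757812), 87.9833755493164)
hatch 0.15 221 639 45 312 ((435.4024658203125, 198.40792846679688), (405.5373840332031, 270.30120849609375), 6.280007362365723)
19 [ 288  175   39  101 3694] [306.76637791 224.80075799]
135 None (np.int64(240), np.int64(406))
150 None (np.int64(238), np.int64(406))
165 None (np.int64(236), np.int64(406))
180 (np.int64(288), np.int64(324)) (np.int64(235), np.int64(406))
195 (np.int64(288), np.int64(324)) (np.int64(233), np.int64(406))
210 (np.int64(289), np.int64(324)) (np.int64(232), np.int64(406))
225 (np.int64(289), np.int64(326)) (np.int64(230), np.int64(406))
240 (np.int64(289), np.int64(326)) (np.int64(228), np.int64(397))
255 (np.int64(289), np.int64(324)) (np.int64(227), np.int64(396))
270 (np.int64(290), np.int64(324)) (np.int64(225), np.int64(399))
285 None (np.int64(223), np.int64(406))
300 (np.int64(335), np.int64(336)) (np.int64(221), np.int64(406))
315 (np.int64(247), np.int64(366)) None
```

```bash
python3 -m crank '[{"offset":[0,0,-0.03],"spin":0},{"offset":[0,0,-0.06],"spin":0},{"offset":[0,0,-0.08],"spin":0},{"offset":[0,0,-0.09],"spin":0},{"offset":[0,0,-0.094],"spin":0},{"offset":[0,0,-0.094],"spin":0},{"offset":[0,0,-0.094],"spin":0},{"offset":[0,0,-0.094],"spin":0}]' 1 20
python3 -m crank '[{"offset":[0,0,0],"spin":0},{"offset":[0,0,0],"spin":0},{"offset":[0,0,0],"spin":0},{"offset":[0,0,0],"spin":0},{"offset":[0,0,0],"spin":0},{"offset":[0,0,0],"spin":0},{"offset":[0,0,0],"spin":0},{"offset":[0,0,0],"spin":0}]' 0.5 40
python3 -m crank '[{"offset":[0,0,0],"spin":0},{"offset":[0,0,0],"spin":0},{"offset":[0,0,0.005],"spin":0},{"offset":[0,0,0.015],"spin":0},{"offset":[0,0,0.035],"spin":0},{"offset":[0,0,0.065],"spin":0},{"offset":[0,0,0.1],"spin":0},{"offset":[0,0,0.14],"spin":0}]' 0 40
cat > gap.py <<'E'
from h import *
w,T,K=wcam(); im=w["pixels"].astype(int)
d=[x for x in manip.masks_of(w,"drum") if x["mask"][150:300,290:330].sum()>500]
m=d[0]["mask"]; ys,xs=np.nonzero(m); print("drum",xs.min(),xs.max(),ys.min(),ys.max())
g=(np.ptp(im,axis=2)<25)&m
for r in range(ys.min()+5,ys.max(),20):
    a=np.nonzero(g[r])[0]; b=np.nonzero(m[r])[0]; print(r,(a.min(),a.max(),(a.min()+a.max())/2) if len(a)>10 else None,(b.min(),b.max(),(b.min()+b.max())/2) if len(b) else None)
E
python3 gap.py
```

```text
clock: 15.12
eef_pos: [609.5, 51.0, 34.2]
eef_rot: [3.132, -0.032, -3.064]
wrist_force: [-0.6, 0.1, 0.9]
finger_gap: 93.8
clock: 15.78
eef_pos: [609.5, 50.9, 34.1]
eef_rot: [3.132, -0.032, -3.064]
wrist_force: [0.0, -0.1, -1.0]
finger_gap: 50.9
clock: 16.45
eef_pos: [608.6, 50.9, 175.3]
eef_rot: [3.132, -0.034, -3.064]
wrist_force: [0.7, 0.0, -1.1]
finger_gap: 51.0
drum 251 366 87 394
92 (np.int64(286), np.int64(331), np.float64(308.5)) (np.int64(286), np.int64(331), np.float64(308.5))
112 None (np.int64(251), np.int64(365), np.float64(308.0))
132 None (np.int64(252), np.int64(364), np.float64(308.0))
152 None (np.int64(253), np.int64(365), np.float64(309.0))
172 None (np.int64(254), np.int64(364), np.float64(309.0))
192 None (np.int64(254), np.int64(365), np.float64(309.5))
212 (np.int64(279), np.int64(337), np.float64(308.0)) (np.int64(255), np.int64(363), np.float64(309.0))
232 (np.int64(280), np.int64(363), np.float64(321.5)) (np.int64(256), np.int64(363), np.float64(309.5))
252 (np.int64(280), np.int64(337), np.float64(308.5)) (np.int64(257), np.int64(362), np.float64(309.5))
272 (np.int64(281), np.int64(362), np.float64(321.5)) (np.int64(257), np.int64(362), np.float64(309.5))
292 (np.int64(281), np.int64(340), np.float64(310.5)) (np.int64(259), np.int64(360), np.float64(309.5))
312 None (np.int64(341), np.int64(342), np.float64(341.5))
332 None None
352 None (np.int64(261), np.int64(357), np.float64(309.0))
372 None (np.int64(262), np.int64(358), np.float64(310.0))
392 None (np.int64(263), np.int64(357), np.float64(310.0))
```

```bash
python3 -m crank '[{"offset":[-0.003,-0.007,0.03],"spin":-1},{"offset":[-0.006,-0.014,0.06],"spin":-2},{"offset":[-0.009,-0.021,0.09],"spin":-3},{"offset":[-0.012,-0.028,0.12],"spin":-4},{"offset":[-0.015,-0.035,0.15],"spin":-5},{"offset":[-0.018,-0.042,0.18],"spin":-6},{"offset":[-0.021,-0.049,0.21],"spin":-7},{"offset":[-0.024,-0.056,0.24],"spin":-8}]'
python3 -m crank '[{"offset":[0,-0.007,0.03],"spin":-1},{"offset":[0,-0.014,0.06],"spin":-2},{"offset":[0,-0.021,0.09],"spin":-2.4},{"offset":[0,-0.028,0.12],"spin":-2.4},{"offset":[0,-0.035,0.145],"spin":-2.4},{"offset":[0,-0.042,0.145],"spin":-2.4},{"offset":[0.02,-0.049,0.145],"spin":-2.4},{"offset":[0.04,-0.053,0.145],"spin":-2.4}]'
python3 -m crank '[{"offset":[0.3,-0.03,0],"spin":0},{"offset":[0.3,-0.03,0],"spin":0},{"offset":[0.3,-0.03,0],"spin":0},{"offset":[0.3,-0.03,0],"spin":0},{"offset":[0.3,-0.03,0],"spin":0},{"offset":[0.3,-0.03,0],"spin":0},{"offset":[0.3,-0.03,0],"spin":0},{"offset":[0.3,-0.03,0],"spin":0}]'
python3 -c "
from h import *
s=manip.read_state(); print(s['joints'],s['eef_rot'])"
```

```text
clock: 17.22
eef_pos: [587.1, -5.3, 423.3]
eef_rot: [3.133, -0.022, 3.079]
wrist_force: [1.4, 0.8, -2.0]
finger_gap: 51.4
clock: 17.88
eef_pos: [612.9, -57.6, 549.2]
eef_rot: [3.132, -0.02, 3.036]
wrist_force: [1.7, 0.1, -4.2]
finger_gap: 51.2
clock: 18.55
eef_pos: [704.7, -66.8, 445.6]
eef_rot: [3.132, 0.005, 3.036]
wrist_force: [0.1, 0.3, -2.4]
finger_gap: 51.3
[-0.14992642  0.7909859   0.23539503  0.0113666   2.11102467 -1.60903175] [3.13203753 0.00458407 3.03574642]
```

```bash
for i in 1 2 3; do python3 -m crank '[{"offset":[0.3,-0.03,0.3],"spin":0},{"offset":[0.3,-0.03,0.3],"spin":0},{"offset":[0.3,-0.03,0.3],"spin":0},{"offset":[0.3,-0.03,0.3],"spin":0},{"offset":[0.3,-0.03,0.3],"spin":0},{"offset":[0.3,-0.03,0.3],"spin":0},{"offset":[0.3,-0.03,0.3],"spin":0},{"offset":[0.3,-0.03,0.3],"spin":0}]' | grep -E "eef"; done
python3 -c "
from h import *
s=manip.read_state(); print(s['joints'],s['clock'])"
```

```text
eef_pos: [689.5, -65.5, 475.3]
eef_rot: [3.132, 0.029, 3.035]
eef_pos: [678.8, -64.6, 497.2]
eef_rot: [3.131, 0.052, 3.035]
eef_pos: [671.6, -64.0, 513.8]
eef_rot: [3.131, 0.076, 3.035]
[-0.15502083  0.69173625  0.23566613  0.01694661  2.13915046 -1.60991269] 20.55
```

```bash
for i in 1; do python3 -m crank '[{"offset":[1,-0.1,0.6],"spin":0},{"offset":[1,-0.1,0.6],"spin":0},{"offset":[1,-0.1,0.6],"spin":0},{"offset":[1,-0.1,0.6],"spin":0},{"offset":[1,-0.1,0.6],"spin":0},{"offset":[1,-0.1,0.6],"spin":0},{"offset":[1,-0.1,0.6],"spin":0},{"offset":[1,-0.1,0.6],"spin":0}]' | grep -E "eef"; done
for i in 1 2 3 4; do python3 -m crank '[{"offset":[0.3,-0.03,0.3],"spin":0},{"offset":[0.3,-0.03,0.3],"spin":0},{"offset":[0.3,-0.03,0.3],"spin":0},{"offset":[0.3,-0.03,0.3],"spin":0},{"offset":[0.3,-0.03,0.3],"spin":0},{"offset":[0.3,-0.03,0.3],"spin":0},{"offset":[0.3,-0.03,0.3],"spin":0},{"offset":[0.3,-0.03,0.3],"spin":0}]' | grep -E "eef"; done
python3 -c "
from h import *
s=manip.read_state(); print(s['joints'],s['clock'])"; python3 gap.py
```

```text
eef_pos: [704.0, -67.3, 482.7]
eef_rot: [3.131, 0.1, 3.035]
eef_pos: [694.3, -66.4, 503.7]
eef_rot: [3.13, 0.125, 3.034]
eef_pos: [688.3, -65.8, 519.6]
eef_rot: [3.13, 0.149, 3.034]
eef_pos: [684.9, -65.4, 532.0]
eef_rot: [3.129, 0.174, 3.034]
eef_pos: [683.8, -65.4, 541.8]
eef_rot: [3.129, 0.199, 3.033]
[-0.15744986  0.65538989  0.23561818  0.02530322  2.05210906 -1.60745674] 23.8833
drum 251 366 87 394
92 (np.int64(286), np.int64(331), np.float64(308.5)) (np.int64(286), np.int64(332), np.float64(309.0))
112 None (np.int64(251), np.int64(365), np.float64(308.0))
132 None (np.int64(252), np.int64(365), np.float64(308.5))
152 None (np.int64(253), np.int64(365), np.float64(309.0))
172 None (np.int64(254), np.int64(364), np.float64(309.0))
192 None (np.int64(254), np.int64(364), np.float64(309.0))
212 (np.int64(254), np.int64(363), np.float64(308.5)) (np.int64(254), np.int64(363), np.float64(308.5))
232 (np.int64(280), np.int64(363), np.float64(321.5)) (np.int64(256), np.int64(363), np.float64(309.5))
252 (np.int64(280), np.int64(337), np.float64(308.5)) (np.int64(257), np.int64(362), np.float64(309.5))
272 (np.int64(281), np.int64(362), np.float64(321.5)) (np.int64(258), np.int64(362), np.float64(310.0))
292 (np.int64(281), np.int64(340), np.float64(310.5)) (np.int64(258), np.int64(360), np.float64(309.0))
312 None None
332 None None
352 None (np.int64(261), np.int64(358), np.float64(309.5))
372 None (np.int64(262), np.int64(358), np.float64(310.0))
392 None (np.int64(263), np.int64(357), np.float64(310.0))
```

```bash
for i in 1 2 3 4 5 6 7 8 9 10 11 12; do python3 -m crank '[{"offset":[0.3,-0.03,0.35],"spin":0},{"offset":[0.3,-0.03,0.35],"spin":0},{"offset":[0.3,-0.03,0.35],"spin":0},{"offset":[0.3,-0.03,0.35],"spin":0},{"offset":[0.3,-0.03,0.35],"spin":0},{"offset":[0.3,-0.03,0.35],"spin":0},{"offset":[0.3,-0.03,0.35],"spin":0},{"offset":[0.3,-0.03,0.35],"spin":0}]' | grep -E "eef" | tr '\n' ' '; done
python3 -c "
from h import *
s=manip.read_state(); print(s['joints'],s['clock'],s['wrist_force'],s['finger_gap'])"
```

```text
eef_pos: [673.3, -64.3, 561.2] eef_rot: [3.128, 0.224, 3.033] eef_pos: [666.6, -63.6, 576.1] eef_rot: [3.128, 0.249, 3.033] eef_pos: [662.8, -63.2, 587.8] eef_rot: [3.127, 0.274, 3.032] eef_pos: [661.4, -63.0, 597.2] eef_rot: [3.127, 0.3, 3.032] eef_pos: [661.9, -63.0, 604.9] eef_rot: [3.126, 0.325, 3.032] eef_pos: [663.8, -63.2, 611.4] eef_rot: [3.126, 0.351, 3.031] eef_pos: [666.9, -63.4, 617.1] eef_rot: [3.125, 0.377, 3.031] eef_pos: [670.8, -63.8, 622.1] eef_rot: [3.125, 0.404, 3.03] eef_pos: [675.4, -64.2, 626.8] eef_rot: [3.124, 0.43, 3.03] eef_pos: [680.5, -64.7, 631.2] eef_rot: [3.123, 0.457, 3.029] eef_pos: [685.9, -65.2, 635.6] eef_rot: [3.123, 0.485, 3.029] eef_pos: [691.6, -65.7, 639.8] eef_rot: [3.122, 0.512, 3.028] [-0.16492596  0.54042394  0.2356316   0.04686266  1.85455406 -1.60255547] 31.9833 [-0.66134334  0.60719173 -2.53469547] 51.235317825909725
```

```bash
python3 -m crank '[{"offset":[-0.014,-0.0015,-0.021],"spin":0},{"offset":[-0.028,-0.003,-0.042],"spin":0},{"offset":[-0.042,-0.0045,-0.064],"spin":0},{"offset":[-0.056,-0.006,-0.085],"spin":0},{"offset":[-0.07,-0.0075,-0.106],"spin":0},{"offset":[-0.084,-0.009,-0.127],"spin":0},{"offset":[-0.098,-0.0105,-0.149],"spin":0},{"offset":[-0.112,-0.012,-0.17],"spin":0}]'
python3 -m crank '[{"offset":[-0.016,-0.0015,-0.023],"spin":0},{"offset":[-0.032,-0.003,-0.046],"spin":0},{"offset":[-0.048,-0.0045,-0.07],"spin":0},{"offset":[-0.064,-0.006,-0.095],"spin":0},{"offset":[-0.08,-0.0075,-0.12],"spin":0},{"offset":[-0.095,-0.009,-0.14],"spin":0},{"offset":[-0.108,-0.0105,-0.16],"spin":0},{"offset":[-0.112,-0.012,-0.17],"spin":0}]'
python3 - <<'E'
from h import *
import cradle
from cradle import world,pj
p=cradle.s.x
w,T,K=wcam(); np.savez("v2.npz",T=T,K=K,k1=w["k1"]); cv2.imwrite("v2raw.png",w["pixels"][:,:,::-1])
W=(np.linalg.inv(T),K,w["k1"])
segs=dict(plank=[(-100,45,0),(-100,-45,0),(100,-45,0),(100,45,0),(-100,45,0)],panel=[(95,45,185),(95,-45,185),(95,-45,0),(95,45,0),(95,45,185)],stop=[(-79,28,42),(-79,-28,42)],sad1=[(-62,36,52),(-62,-36,52)],sad2=[(42,36,52),(42,-36,52)])
im=cv2.resize(w["pixels"][:,:,::-1],(800,500),interpolation=cv2.INTER_CUBIC)
for k,sg in segs.items():
    a=pj(W,world(p,sg)); print(k,a.round(1).tolist()); cv2.polylines(im,[(a*1.25).round().astype(int)],False,(0,255,0),1)
cv2.imwrite("pics/v2.png",im); s=manip.read_state(); print(s["eef_pos"],s["eef_rot"],s["joints"])
E
```

```text
clock: 32.65
eef_pos: [578.1, -77.6, 468.1]
eef_rot: [3.122, 0.512, 3.028]
wrist_force: [0.7, -0.2, -2.6]
finger_gap: 51.3
clock: 33.32
eef_pos: [464.1, -89.4, 295.9]
eef_rot: [3.121, 0.51, 3.028]
wrist_force: [-0.3, -0.2, -2.7]
finger_gap: 51.1
plank [[270.3, 104.6], [197.3, 105.5], [208.9, 258.0], [275.2, 257.2], [270.3, 104.6]]
panel [[258.8, 332.6], [153.5, 333.6], [208.6, 254.6], [275.1, 253.7], [258.8, 332.6]]
stop [[252.6, 122.4], [203.0, 123.0]]
sad1 [[259.2, 137.9], [194.5, 138.8]]
sad2 [[262.7, 227.5], [201.6, 228.3]]
[465.07478957 -89.64019949 296.84971197] [3.1213894  0.50974112 3.02716463] [-0.34255662 -0.23082703  1.9374483   0.1609192   0.9465597  -1.86582044]
```

View pics/v2.png

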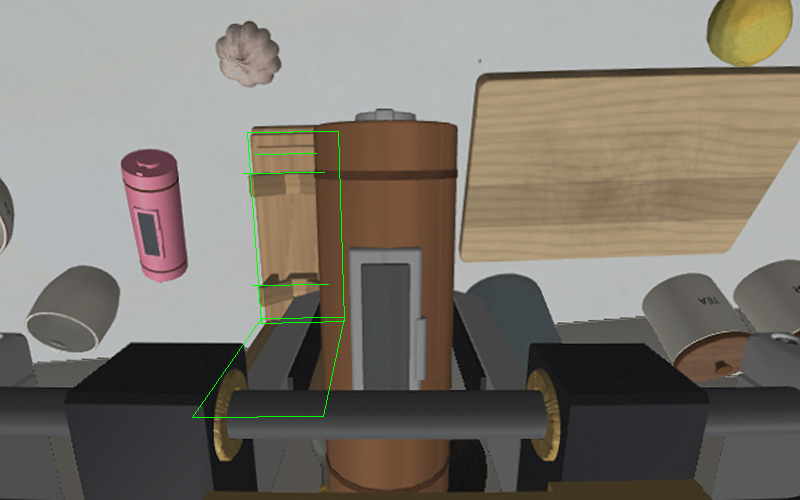

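Run:
```python
from h import *
im=cv2.imread("v2raw.png").astype(int); wd=(im[:,:,2]-im[:,:,0]>22)
for r in range(98,262,6):
    a=np.nonzero(wd[r,160:250])[0]+160; print(r,a.min() if len(a) else None,end="; ")
print()
for c in range(204,250,6):
    a=np.nonzero(wd[90:130,c])[0]+90; g=im[95:260,c].sum(1)/3; dg=np.diff(cv2.GaussianBlur(g.reshape(-1,1),(1,5),0)[:,0]); k=[(i+95,round(dg[i])) for i in range(1,len(dg)-1) if abs(dg[i])>6 and abs(dg[i])>=abs(dg[i-1]) and abs(dg[i])>abs(dg[i+1])]
    print(c,a.min() if len(a) else None,k)
```

```text
98 None; 104 201; 110 200; 116 201; 122 201; 128 202; 134 202; 140 200; 146 199; 152 200; 158 204; 164 205; 170 205; 176 206; 182 206; 188 207; 194 207; 200 208; 206 208; 212 209; 218 209; 224 210; 230 207; 236 207; 242 208; 248 212; 254 213; 260 212; 
204 101 [(100, -43), (103, 17), (106, -9), (108, 17), (138, -18), (157, 13), (164, 14)]
210 101 [(100, -45), (103, 20), (106, -10), (108, 14), (115, -9), (118, 12), (137, -19), (140, 9), (156, 10), (226, -18), (230, 15), (245, 21)]
216 101 [(100, -37), (103, 15), (105, -9), (108, 14), (115, -11), (118, 10), (137, -17), (156, 11), (219, -22), (228, 12), (243, 9), (255, -17)]
222 101 [(99, -36), (102, 14), (105, -10), (108, 12), (115, -10), (118, 11), (137, -15), (155, 10), (218, -17), (226, 11), (241, 9), (255, -21)]
228 101 [(99, -37), (102, 14), (105, -9), (107, 13), (115, -10), (118, 10), (136, -16), (139, 17), (154, 8), (222, -19), (225, 8), (239, 12), (248, -17)]
234 101 [(99, -38), (102, 16), (105, -13), (107, 10), (114, -7), (117, 13), (123, -6), (136, -12), (139, 16), (218, -23), (222, 23), (236, -7), (239, -8)]
240 101 [(99, -40), (102, 15), (107, 14), (114, -10), (117, 11), (136, -19), (139, 10), (217, -22), (222, 23), (235, -23)]
246 100 [(99, -42), (102, 15), (107, 14), (114, -11), (117, 12), (136, -21), (139, 13), (217, -22), (221, 7), (224, 10), (234, -12)]
```

```bash
cat > c2.py <<'E'
from cradle import *
z2=np.load("v2.npz"); V=(np.linalg.inv(z2["T"]),z2["K"],float(z2["k1"]))
o2=[((-62,-36,52),(199.5,137.5)),((42,-36,52),(207,227)),((-100,-45,0),(200.7,103.5)),((-79,-28,42),(206,118))]
def g(p,wt=2.): return np.concatenate([wt*(pj(V,world(p,[q]))[0]-o) for q,o in o2]+[f(p)])
p2=least_squares(g,s.x,loss="soft_l1").x
pv=least_squares(lambda p:np.r_[g(p)[:8],(p[2]-s.x[2])*.1],s.x).x
if __name__=="__main__":
    for p in(s.x,p2,pv): print(p.round(3),"seat",world(p,[(0,0,58)]).round(1)); print((g(p,1.)).reshape(-1,2).round(1).tolist())
    st=manip.read_state(); Rt=R.from_euler("xyz",st["eef_rot"]).as_matrix(); print("tool z",Rt[:,2].round(3),"n",world(p2,[(0,0,1)])-p2[:3],"jaw y",Rt[:,1].round(3),"cradle y",(world(p2,[(0,1,0)])-p2[:3]).round(3))
    print("grasp",st["eef_pos"]-18.8*Rt[:,2])
E
python3 c2.py
```

```text
[ 6.04735e+02 -1.92341e+02  6.25440e+01 -1.04000e-01] seat [[ 575.9 -189.3  112.8]]
[[-5.0, 1.3], [-5.4, 1.3], [-3.4, 2.0], [-3.0, 5.0], [-1.3, -1.7], [1.0, 0.6], [-1.3, -0.2], [3.5, 1.9], [0.8, 1.9], [-0.3, -1.4], [0.3, 0.1]]
[ 6.04376e+02 -1.88816e+02  6.06070e+01 -1.07000e-01] seat [[ 575.5 -185.7  110.8]]
[[-1.5, -0.4], [-2.3, -0.4], [-0.2, 0.6], [0.5, 3.4], [-4.6, -2.1], [-2.6, 0.4], [-3.6, -0.1], [2.0, 2.2], [-0.7, 2.2], [-1.6, -1.3], [-1.1, 0.3]]
[ 5.99360e+02 -1.83648e+02  6.56010e+01 -7.90000e-02] seat [[ 570.4 -181.4  115.8]]
[[-1.1, -1.4], [0.3, 0.0], [0.1, -0.7], [0.7, 2.0], [-9.2, 3.9], [-5.9, 4.3], [-8.9, 3.5], [0.3, 3.8], [-2.1, 2.9], [-2.4, 0.4], [-1.7, 1.2]]
tool z [ 0.489 -0.036 -0.872] n [[-0.49714355  0.05336933  0.8660254 ]] jaw y [0.104 0.994 0.017] cradle y [[0.107 0.994 0.   ]]
grasp [456.76563942 -89.04414691 314.72282197]
```

```bash
python3 -m crank '[{"offset":[0.007,-0.015,-0.011],"spin":0},{"offset":[0.014,-0.03,-0.022],"spin":0},{"offset":[0.021,-0.045,-0.034],"spin":0},{"offset":[0.028,-0.06,-0.045],"spin":0},{"offset":[0.035,-0.072,-0.055],"spin":0},{"offset":[0.042,-0.082,-0.064],"spin":0},{"offset":[0.045,-0.0888,-0.0677],"spin":0},{"offset":[0.045,-0.0888,-0.0677],"spin":0}]'
python3 -c "
from h import *
st=manip.read_state(); Rt=R.from_euler('xyz',st['eef_rot']).as_matrix(); print('grasp',st['eef_pos']-18.8*Rt[:,2],Rt[:,2],st['wrist_force'])"
```

```text
clock: 34.13
eef_pos: [511.6, -179.3, 230.3]
eef_rot: [3.122, 0.511, 3.027]
wrist_force: [-0.3, 0.1, -2.3]
finger_gap: 51.6
grasp [ 502.41926597 -178.6329829   246.73546956] [ 0.48796286 -0.03596281 -0.87212322] [-0.31439994  0.0989883  -2.34533797]
```

```bash
python3 -m crank '[{"offset":[0.007,-0.001,-0.012],"spin":0},{"offset":[0.016,-0.001,-0.028],"spin":0},{"offset":[0.026,-0.002,-0.045],"spin":0},{"offset":[0.036,-0.003,-0.062],"spin":0},{"offset":[0.045,-0.004,-0.078],"spin":0},{"offset":[0.051,-0.005,-0.089],"spin":0},{"offset":[0.0545,-0.005,-0.0955],"spin":0},{"offset":[0.0545,-0.005,-0.0955],"spin":0}]'
python3 - <<'E'
from h import *
st=manip.read_state(); Rt=R.from_euler('xyz',st['eef_rot']).as_matrix(); print('grasp',st['eef_pos']-18.8*Rt[:,2],Rt[:,2],st['wrist_force'])
w,T,K=wcam(); cv2.imwrite("v3raw.png",w["pixels"][:,:,::-1]); im=w["pixels"].astype(int)
wd=(im[:,:,0]-im[:,:,2]>22)
for r in range(60,330,12):
    a=np.nonzero(wd[r,200:420])[0]+200; print(r,(a.min(),a.max()) if len(a) else None,end="; ")
import c2
W=(np.linalg.inv(T),K,w["k1"])
print([c2.pj(W,c2.world(c2.p2,[q]))[0].round(0).tolist() for q in ((-100,45,0),(-100,-45,0),(-62,36,52),(-62,-36,52),(42,36,52),(42,-36,52),(-79,28,42),(-79,-28,42))])
E
```

```text
clock: 34.8
eef_pos: [566.4, -183.8, 134.4]
eef_rot: [3.121, 0.51, 3.027]
wrist_force: [-0.0, 1.1, -3.6]
finger_gap: 51.1
grasp [ 557.22204962 -183.1058946   150.79977774] [ 0.48730512 -0.03513367 -0.8725247 ] [-0.04194901  1.09942104 -3.63135285]
60 (np.int64(300), np.int64(364)); 72 (np.int64(240), np.int64(367)); 84 (np.int64(239), np.int64(367)); 96 (np.int64(240), np.int64(366)); 108 (np.int64(241), np.int64(366)); 120 (np.int64(241), np.int64(366)); 132 (np.int64(242), np.int64(366)); 144 (np.int64(243), np.int64(366)); 156 (np.int64(244), np.int64(366)); 168 (np.int64(244), np.int64(365)); 180 (np.int64(245), np.int64(365)); 192 (np.int64(246), np.int64(365)); 204 (np.int64(247), np.int64(365)); 216 (np.int64(247), np.int64(365)); 228 (np.int64(248), np.int64(364)); 240 (np.int64(256), np.int64(362)); 252 (np.int64(257), np.int64(362)); 264 (np.int64(257), np.int64(361)); 276 (np.int64(258), np.int64(419)); 288 (np.int64(254), np.int64(419)); 300 (np.int64(253), np.int64(363)); 312 None; 324 None; [[369.0, 65.0], [240.0, 66.0], [368.0, 121.0], [243.0, 122.0], [363.0, 287.0], [251.0, 289.0], [353.0, 92.0], [258.0, 93.0]]
```

```bash
python3 -m crank '[{"offset":[0.002,-0.0003,-0.0035],"spin":0},{"offset":[0.004,-0.0006,-0.007],"spin":0},{"offset":[0.006,-0.0009,-0.0105],"spin":0},{"offset":[0.008,-0.0011,-0.014],"spin":0},{"offset":[0.010,-0.0014,-0.0176],"spin":0},{"offset":[0.012,-0.0017,-0.0211],"spin":0},{"offset":[0.0144,-0.002,-0.0253],"spin":0},{"offset":[0.0144,-0.002,-0.0253],"spin":0}]'
cat > g.py <<'E'
from h import *
st=manip.read_state(); Rt=R.from_euler('xyz',st['eef_rot']).as_matrix(); print('grasp',(st['eef_pos']-18.8*Rt[:,2]).round(1),st['wrist_force'].round(1),st['moment'].round(2),st["clock"])
E
python3 g.py
python3 - <<'E'
from h import *
w,T,K=wcam(); Rt=T@np.linalg.inv(w["hand_eye"]) 
print([proj(w,T,K,[(Rt@[x,0,-14,1])[:3]])[0].round(1).tolist() for x in(-70,-30,0,30)])
E
python3 gap.py | head -12
```

```text
clock: 35.57
eef_pos: [580.7, -186.0, 109.5]
eef_rot: [3.121, 0.511, 3.027]
wrist_force: [-0.6, 0.1, -3.1]
finger_gap: 51.3
grasp [ 571.6 -185.4  125.9] [-0.6  0.1 -3.1] [ 0.06  0.32 -0.02] 35.5667
[[309.5, 378.2], [309.5, 313.1], [309.5, 258.9], [309.5, 199.9]]
drum 251 365 87 394
92 (np.int64(285), np.int64(331), np.float64(308.0)) (np.int64(285), np.int64(331), np.float64(308.0))
112 None (np.int64(251), np.int64(364), np.float64(307.5))
132 None (np.int64(252), np.int64(364), np.float64(308.0))
152 None (np.int64(254), np.int64(365), np.float64(309.5))
172 None (np.int64(254), np.int64(364), np.float64(309.0))
192 None (np.int64(254), np.int64(364), np.float64(309.0))
212 (np.int64(279), np.int64(337), np.float64(308.0)) (np.int64(255), np.int64(363), np.float64(309.0))
232 (np.int64(280), np.int64(337), np.float64(308.5)) (np.int64(256), np.int64(363), np.float64(309.5))
252 (np.int64(280), np.int64(362), np.float64(321.0)) (np.int64(257), np.int64(362), np.float64(309.5))
272 (np.int64(281), np.int64(362), np.float64(321.5)) (np.int64(258), np.int64(362), np.float64(310.0))
292 (np.int64(281), np.int64(340), np.float64(310.5)) (np.int64(259), np.int64(360), np.float64(309.5))
```

```bash
python3 -m crank '[{"offset":[0.0005,0,-0.0009],"spin":0},{"offset":[0.001,0,-0.0017],"spin":0},{"offset":[0.0015,0,-0.0026],"spin":0},{"offset":[0.002,0,-0.0035],"spin":0},{"offset":[0.0025,0,-0.0043],"spin":0},{"offset":[0.003,0,-0.0052],"spin":0},{"offset":[0.003,0,-0.0052],"spin":0},{"offset":[0.003,0,-0.0052],"spin":0}]'; python3 g.py
python3 -m crank '[{"offset":[0.0005,0,-0.0009],"spin":0},{"offset":[0.001,0,-0.0017],"spin":0},{"offset":[0.0013,0,-0.0022],"spin":0},{"offset":[0.0015,0,-0.0026],"spin":0},{"offset":[0.0015,0,-0.0026],"spin":0},{"offset":[0.0015,0,-0.0026],"spin":0},{"offset":[0.0015,0,-0.0026],"spin":0},{"offset":[0.0015,0,-0.0026],"spin":0}]'; python3 g.py
```

```text
clock: 36.38
eef_pos: [583.9, -186.4, 106.2]
eef_rot: [3.122, 0.513, 3.028]
wrist_force: [-8.1, -0.6, 8.0]
finger_gap: 51.2
grasp [ 574.7 -185.7  122.6] [-8.1 -0.6  8. ] [-0.    0.82  0.12] 36.3833
clock: 37.05
eef_pos: [584.7, -186.8, 105.6]
eef_rot: [3.123, 0.513, 3.029]
wrist_force: [-37.4, 1.7, 33.4]
finger_gap: 51.8
grasp [ 575.5 -186.1  122. ] [-37.4   1.7  33.4] [ 0.15  3.31 -0.22] 37.05
```

```bash
python3 -m crank '[{"offset":[-0.0007,0,0.0002],"spin":0},{"offset":[-0.0012,0,0.0004],"spin":0},{"offset":[-0.0012,0,0.0006],"spin":0},{"offset":[-0.0012,0,0.0006],"spin":0},{"offset":[-0.0012,0,0.0006],"spin":0},{"offset":[-0.0012,0,0.0006],"spin":0},{"offset":[-0.0012,0,0.0006],"spin":0},{"offset":[-0.0012,0,0.0006],"spin":0}]' 0 8; python3 g.py; python3 gap.py | sed -n '1,14p'
python3 - <<'E'
from h import *
import c2
w,T,K=wcam(); im=w["pixels"].astype(int); cv2.imwrite("v4raw.png",w["pixels"][:,:,::-1])
W=(np.linalg.inv(T),K,w["k1"])
for p in(c2.p2,c2.pv): print([c2.pj(W,c2.world(p,[q]))[0].round(0).tolist() for q in ((-100,45,0),(-100,-45,0),(-62,36,52),(-62,-36,52),(42,36,52),(42,-36,52),(-79,28,42),(-79,-28,42))])
for c in list(range(226,250,4))+list(range(368,384,4)):
    g=im[20:300,c].sum(1)/3; dg=np.diff(cv2.GaussianBlur(g.reshape(-1,1),(1,5),0)[:,0]); print(c,[(i+20,round(dg[i])) for i in range(1,len(dg)-1) if abs(dg[i])>7 and abs(dg[i])>=abs(dg[i-1]) and abs(dg[i])>abs(dg[i+1])])
E
```

```text
clock: 37.72
eef_pos: [583.5, -186.8, 106.1]
eef_rot: [3.123, 0.513, 3.029]
wrist_force: [-0.2, 0.1, -2.6]
finger_gap: 51.9
grasp [ 574.3 -186.1  122.5] [-0.2  0.1 -2.6] [0.08 0.33 0.02] 37.7167
drum 247 365 85 394
90 (np.int64(283), np.int64(330), np.float64(306.5)) (np.int64(283), np.int64(331), np.float64(307.0))
110 None (np.int64(249), np.int64(365), np.float64(307.0))
130 None (np.int64(250), np.int64(364), np.float64(307.0))
150 None (np.int64(251), np.int64(365), np.float64(308.0))
170 None (np.int64(252), np.int64(364), np.float64(308.0))
190 None (np.int64(253), np.int64(363), np.float64(308.0))
210 (np.int64(277), np.int64(336), np.float64(306.5)) (np.int64(254), np.int64(363), np.float64(308.5))
230 (np.int64(278), np.int64(336), np.float64(307.0)) (np.int64(255), np.int64(363), np.float64(309.0))
250 (np.int64(279), np.int64(336), np.float64(307.5)) (np.int64(256), np.int64(362), np.float64(309.0))
270 (np.int64(280), np.int64(362), np.float64(321.0)) (np.int64(257), np.int64(362), np.float64(309.5))
290 (np.int64(281), np.int64(340), np.float64(310.5)) (np.int64(258), n
[... 445 characters left out ...]
]
234 [(51, -32), (55, 11), (60, -15), (63, 10), (115, 7), (121, 8), (123, 9), (238, -33), (288, -19)]
238 [(50, -38), (53, 11), (60, -15), (63, 13), (125, -15), (128, 9), (183, 8), (236, -34), (279, -17)]
242 [(49, -35), (53, 10), (59, -12), (63, 13), (125, -19), (128, 13), (235, -13), (270, -17)]
246 [(49, -36), (53, 10), (59, -13), (63, 12), (125, -20), (167, 8), (234, -20), (260, -16)]
368 [(47, -37), (51, 12), (57, -18), (60, 12), (122, -16), (126, 11), (232, -16), (251, -14), (295, 18)]
372 [(47, -37), (51, 11), (57, -17), (60, 12), (123, -13), (126, 7), (233, -17), (261, -17)]
376 [(49, -30), (53, 9), (57, -13), (60, 11), (123, -9), (235, -24), (269, -17)]
380 [(236, -34), (279, -14)]
```

```bash
python3 -m crank '[{"offset":[0,0,-0.0003],"spin":0},{"offset":[0.0002,0,-0.0006],"spin":0},{"offset":[0.0002,0,-0.0006],"spin":0},{"offset":[0.0002,0,-0.0006],"spin":0},{"offset":[0.0002,0,-0.0006],"spin":0},{"offset":[0.0002,0,-0.0006],"spin":0},{"offset":[0.0002,0,-0.0006],"spin":0},{"offset":[0.0002,0,-0.0006],"spin":0}]' 0 4; python3 g.py
python3 -m crank '[{"offset":[0,0,0],"spin":0},{"offset":[0,0,0],"spin":0},{"offset":[0,0,0],"spin":0},{"offset":[0,0,0],"spin":0},{"offset":[0,0,0],"spin":0},{"offset":[0,0,0],"spin":0},{"offset":[0,0,0],"spin":0},{"offset":[0,0,0],"spin":0}]' 0.62; python3 g.py; python3 gap.py | sed -n '1,14p'
```

```text
clock: 38.58
eef_pos: [583.7, -186.9, 105.7]
eef_rot: [3.123, 0.514, 3.028]
wrist_force: [0.9, 0.1, -2.9]
finger_gap: 52.1
grasp [ 574.5 -186.2  122. ] [ 0.9  0.1 -2.9] [0.1  0.32 0.01] 38.5833
clock: 39.25
eef_pos: [583.7, -186.9, 105.7]
eef_rot: [3.123, 0.514, 3.029]
wrist_force: [-0.6, -0.5, 0.3]
finger_gap: 57.9
grasp [ 574.5 -186.2  122. ] [-0.6 -0.5  0.3] [ 0.15  0.12 -0.02] 39.25
drum 248 366 84 394
89 (np.int64(282), np.int64(330), np.float64(306.0)) (np.int64(282), np.int64(330), np.float64(306.0))
109 None (np.int64(248), np.int64(363), np.float64(305.5))
129 None (np.int64(248), np.int64(363), np.float64(305.5))
149 None (np.int64(251), np.int64(365), np.float64(308.0))
169 None (np.int64(252), np.int64(363), np.float64(307.5))
189 None (np.int64(253), np.int64(363), np.float64(308.0))
209 (np.int64(277), np.int64(335), np.float64(306.0)) (np.int64(253), np.int64(364), np.float64(308.5))
229 (np.int64(278), np.int64(336), np.float64(307.0)) (np.int64(255), np.int64(362), np.float64(308.5))
249 (np.int64(279), np.int64(336), np.float64(307.5)) (np.int64(256), np.int64(362), np.float64(309.0))
269 (np.int64(280), np.int64(340), np.float64(310.0)) (np.int64(257), np.int64(362), np.float64(309.5))
289 (np.int64(281), np.int64(340), np.float64(310.5)) (np.int64(259), np.int64(361), np.float64(310.0))
309 (np.int64(282), np.int64(336), np.float64(309.0)) (np.int64(260), np.int64(360), np.float64(310.0))
329 None None
```

```bash
python3 -m crank '[{"offset":[0,0,0],"spin":0},{"offset":[0,0,0],"spin":0},{"offset":[-0.005,0.0004,0.009],"spin":0},{"offset":[-0.015,0.001,0.026],"spin":0},{"offset":[-0.025,0.002,0.044],"spin":0},{"offset":[-0.037,0.003,0.066],"spin":0},{"offset":[-0.049,0.0036,0.087],"spin":0},{"offset":[-0.059,0.0043,0.105],"spin":0}]' 0.8; python3 g.py
python3 -m crank '[{"offset":[-0.02,0.0015,0.035],"spin":0},{"offset":[-0.04,0.003,0.065],"spin":0},{"offset":[-0.055,0.004,0.09],"spin":0},{"offset":[-0.07,0.005,0.1],"spin":0},{"offset":[-0.08,0.005,0.1],"spin":0},{"offset":[-0.09,0.005,0.1],"spin":0},{"offset":[-0.09,0.005,0.1],"spin":0},{"offset":[-0.09,0.005,0.1],"spin":0}]'; python3 g.py
python3 - <<'E'
from h import *
w,T,K=wcam(); np.savez("v5.npz",T=T,K=K,k1=w["k1"]); cv2.imwrite("v5raw.png",w["pixels"][:,:,::-1])
ms=manip.masks_of(w,"drum"); 
for d in ms: ys,xs=np.nonzero(d["mask"]); print(round(d["conf"],2),xs.min(),xs.max(),ys.min(),ys.max())
xs0,ys0=300,150
save(w,"v5.png",(200,0,460,260),2.3)
E
```

```text
clock: 40.02
eef_pos: [523.8, -182.5, 212.7]
eef_rot: [3.124, 0.514, 3.029]
wrist_force: [1.2, 0.7, 0.7]
finger_gap: 75.7
grasp [ 514.5 -181.8  229.1] [1.2 0.7 0.7] [0.06 0.16 0.01] 40.0167
clock: 40.68
eef_pos: [433.5, -177.5, 311.8]
eef_rot: [3.123, 0.513, 3.028]
wrist_force: [0.2, -0.1, -0.6]
finger_gap: 75.3
grasp [ 424.3 -176.8  328.2] [ 0.2 -0.1 -0.6] [ 0.08  0.09 -0.  ] 40.6833
0.69 177 217 125 223
0.56 289 334 130 265
```

View pics/v5.png

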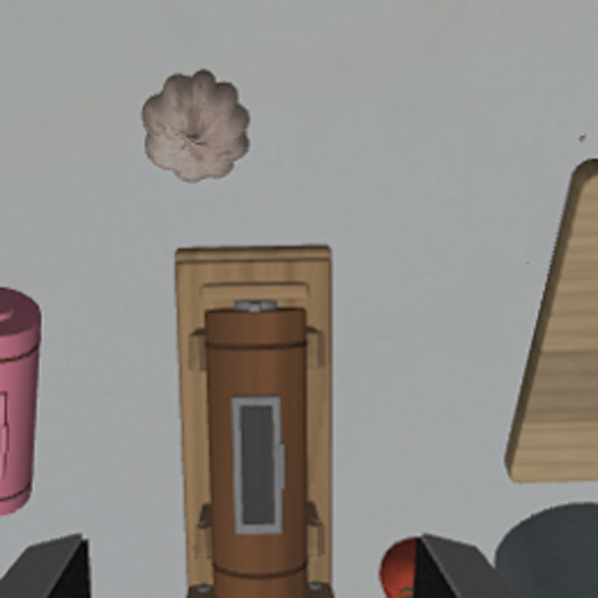

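```bash
python3 -c "
from h import *
print(manip.sign_off())"
```

```text
the job is handed in; nothing more can be done
None
```

I rolled the drum about 148° along the board inside the open jaws, without lifting it, until the hatch faced up. I let it rest there, then gripped it at mid-length with 40 N. The moves have no tilt command, so I tilted the tool to about 29° by repeatedly pushing against the arm's reach limit. Then I came in square to the slope from the robot side, laid the drum in both saddles, let go and backed off. I handed in at 40.7 s of the allowed 64 s.

**Last checks**
- **Hatch:** after letting go it measured within about 2° of straight out of the stand. In the last picture it sits centred on the drum.
- **Seating:** the drum lies centred between both saddles, with its low end inside the stop lip. When the jaws opened, the measured weight dropped to zero and the drum hardly moved.
- **Robot and other things:** after backing off, the gripper measured no load and was clear of the stand. The garlic was still upright in front of the stand in the last picture. The lemon was out of that last view, and I never went near it.

**What disagreed**
- The camera fit of the stand was off: the drum touched about 6 mm sooner than predicted. I stopped on the force reading, which peaked at about 50 N against the 120 N limit, and eased off before letting go.
- How far the drum sits from the stop lip is uncertain. One estimate put the clearance at only about 1 mm, though the last picture shows a gap.
- I judged that both saddles carry the drum from the force balance and the last picture, not from a direct measurement.

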